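# Feed the board carriage on by one turn of the hand wheel

### The arm

A 7-joint arm with a two-finger parallel gripper is mounted at the origin on a cart in front of the work surface, level with it; the furniture and walls round the work are solid. World frame = base frame: x ahead of the robot, y to its left, z up, the work surface at z = 0. Lengths are in m, angles in rad, forces in N, time in s.
With the tool pointing down it reaches from about 0.4 to 0.875 m from the base axis. Payload 4.4 kg.
Tool frame: the origin (TCP) lies midway between the tips of the shut fingers; the grasp point (between the pads) lies 19 mm behind it; z points along the fingers, x is the direction in which the jaws open and shut, and the axes are right-handed (so a half turn about z gives the same grasp; the last joint's range is limited). The gripper opens to 85 mm and grips with 20 to 120 N. Pads are 22 mm wide; open, the fingers measure 114 mm over their backs; the gripper's body (76 mm by 85 mm) begins 54 mm behind the grasp point. The pads swing forward as they close: fully open they stand 13 mm farther back than shut.
Start: joints at [1.13, 0.628, 0.038, 1.517, -0.027, 0.996, -0.02], TCP at [0.238, -0.605, 0.231] pointing down, gripper open.
Joint ranges: [-3.06, 3.06], [-0.37, 2.12], [-1.25, 1.32], [0.18, 2.47], [-1.1, 4.24], [0.23, 1.98], [-2.94, 2.94]. Speed limits (rad/s): [2.57, 2.57, 3.14, 3.14, 3.14, 3.14, 3.14].

### API

Orientations are given as a rotation vector (axis times angle).
In Python, from workcell import manip gives the robot as it stands.
- The arm moves only by the tool servo_tool, never from a script. Its argument "targets" is a list of rows, each a list of 5 numbers: the opening, from 0 (shut) to 1 (fully open), then the shift along the tool's x, y, z in m, then the turn about the tool's z in rad. A call has 1 to 12 rows; each row is the pose to reach, as a shift and turn from the pose measured when the call began, along the tool's axes at that moment; what a row does not reach only later rows make up. A row lasts 1/12 s, in which the tool goes at most 41.7 mm and 7.16 degrees, less where a joint would pass 70% of its speed; a pose out of reach is approached as far as the arm can. A call with a gripper value outside its range is refused whole. The fingers move at their own pace and stop on an object; "newtons" is the grip in N (left out, the last holds). Time passes only in rows, so rows that repeat a pose let the fingers close. It gives the time, the measured TCP pose, the force and the opening at its end, in the units of the state.
- manip.get_obs(): the state, without advancing time (a new reading comes with each control period).
- manip.capture(name): name is "side" or "top"; returns a dict with "color" (420x560x3 uint8, red, green, blue), "fx", "fy", "cx", "cy" (pixels), "k1" (the pictures are not rectified: a ray, as slopes to the right and down, at radius r is drawn at 1 + k1 r^2 times it, then the intrinsics apply), "cam_to_world" (4x4, takes a point from camera to world coordinates). Camera axes: x right, y down, z forward; pixel columns grow to the right and rows downward; lengths in m; the calibration is good to about 2 mm. A picture is of the moment at which its call begins. There is no depth.
- manip.finish_job(): hands the job in, once; it reports no verdict.
The state is a dict: "clock": time; "joints": joint angles; "dq": joint speeds; "joint_torque": joint torques, N m; "ee_pos": TCP position; "eef_rot": TCP orientation; "wrist_force": force on the tool from outside, world axes, zero at the start; "ft_torque": the same for the moment, N m; "width": finger opening in m.
Only numpy, scipy, OpenCV 4.12 (cv2) and the standard library are available. Lean on these libraries where they do the work, as an engineer would, in place of code of your own. Each camera call takes 0.05 s, during which the arm holds its last target.

### The job

Feed the board carriage on by one pitch: with closed fingertips push the hand wheel round by its upright handle, gently and without gripping it, through exactly one full turn clockwise as seen from above, so that the handle stops again where it started (to within about ten degrees), then let go. Leave the other things on the bench alone.

Things in the scene. Friction and masses are not known exactly. Their poses are not given: they have to be found in the camera images.
- feedwheel (a joint): Turning angle of the hand wheel in rad about its upright axis; grows as the wheel turns clockwise seen from above. It starts anywhere from 0.3 to 5.3; end stops at -0.5 and 12.5. It stays where it is left: turning it takes a steady friction torque of about 0.15 to 0.2 N m (about 3 N at the handle), with no spring.
- wheel_hub (a point): Centre of the hand wheel, on its upright axis, in the mid-plane of the rim, 90 mm above the bench. The wheel lies flat: a black ring with its centre line 65 mm from the axis, 14 mm thick (top 7 mm above this point), three spokes, and a low hub (its cap rises 3 mm above the top of the rim). It sits on a 96 mm square aluminium gear housing at one end of the feeder.
- handle (a point): Middle of the wheel's only handle, 36 mm above the rim's mid-plane (126 mm above the bench) and 65 mm from the axis: an upright black barrel 24 mm across (20 mm near its ends), standing on the rim over the end of a spoke and turning freely on its own pin, from 10 to 64 mm above the rim's mid-plane. It goes round with the wheel. Nothing else stands above the rim near its path.
- carriage (a point): Centre of the top of the feeder's carriage, 49 mm above the bench, which carries a green circuit-board panel 222x185x7 mm. The screw moves it straight away from the wheel by 40 mm for each clockwise turn (6.366 mm per rad). Its direction from the wheel is the feeder's own y axis.
- feeder: The screw feeder, fixed to the bench: grey base plate 130x470 mm, housing, two guide rods and a screw. Its origin is on the bench under the wheel's axis; the rods run along its +y, roughly to the robot's left.
- block: Bystander: a small terminal block, 12x30x11 mm, loose, just right of the wheel. Origin at the centre of its underside. To be left alone.
- driver: Bystander: a small screwdriver lying down, 22x178x23 mm, loose, on the robot's side of the wheel. Origin at the centre of its underside. To be left alone.
- brush: Bystander: a flat brush lying down, 14x140x7 mm, loose, beyond the wheel. Origin at the centre of its underside. To be left alone.
- bottle: Bystander: a dropper bottle, 55x55x122 mm, loose, at the right of the bench. Origin at the centre of its underside. To be left alone.
- terminal: Bystander: a small terminal block, 12x38x11 mm, loose, at the right front of the bench. Origin at the centre of its underside. To be left alone.

How it is judged:
On the way:
1. the wheel is half a turn round, being pushed by the fingers (distance of carriage from where it was at the start of the episode between 0.016 and 0.028 m and contact force between the fingers and feeder above 0.3 N), for 0.1 s.
At the end, for the whole second after the job is handed in: The wheel has been turned clockwise by 360 degrees, give or take 12: the carriage has moved 40 mm (within 1.3 mm) away from the wheel, the handle is within 13.7 mm of where it started, and the wheel is at rest (distance of carriage from where it was at the start of the episode between 0.0386667 and 0.0413333 m and distance of handle from where it was at the start of the episode below 0.0137 m and value of joint feedwheel above 6.28 rad and velocity of joint feedwheel between -0.05 and 0.05 rad/s); the robot touches nothing.
It fails at once if the handle or the feeder is gripped or pushed with more than 25 N (contact force between the fingers and feeder above 25 N).
It fails at once if the wheel is pushed on by more than a turn and a quarter (distance of carriage from where it was at the start of the episode above 0.05 m).
It fails at once if a bystander is pushed or lifted by more than 15 mm (distance of any of block, driver, brush, bottle, terminal from where it was at the start of the episode above 0.015 m).
It also fails if it takes over 64 s, if anything falls off the work surface, if the arm or the gripper's body presses on something with over 40 N, if the wrist force passes 120 N, or if a joint passes its speed limit or range.

## Working session

There is one attempt and no reset: what is moved stays moved. The work goes in short steps, Python scripts to look and compute and a tool call to move; the robot and the scene stay as the last step left them, time stands still between calls to the robot, and variables do not carry over. Pictures are saved under pics/ and viewed, and the job is handed in when it is done.

Besides the shell and the picture viewer there is one more tool, called after ">>>" as name(argument=value, ...) on one line, values as JSON. servo_tool: Moves the arm, as the interface text tells. Its arguments: {"type":"object","properties":{"targets":{"type":"array"},"newtons":{"type":"number"}},"required":["targets"]}

```bash
mkdir -p pics; ls; python3 - <<'E'
from workcell import manip
import cv2,numpy as np
print(manip.get_obs())
for n in("side","top"):
    c=manip.capture(n); cv2.imwrite(f"pics/{n}0.png",c["color"][:,:,::-1]); print({k:v for k,v in c.items() if k!="color"})
E
```

```text
pics
{'clock': 0.0, 'joints': array([ 1.13021377,  0.62934752,  0.0384587 ,  1.51837558, -0.02699911,
        0.99628109, -0.02001861]), 'dq': array([-9.57880137e-05, -1.27599062e-04,  1.19021308e-03,  1.31223014e-03,
       -1.26961210e-03, -1.45424874e-03, -8.04837040e-04]), 'joint_torque': array([-7.14262351e-04, -5.63408446e+01,  1.22562837e+00, -1.93448907e+01,
        1.08122971e-02,  1.04656059e-02,  1.13347821e-05]), 'ee_pos': array([ 0.23773482, -0.60429464,  0.23038606]), 'eef_rot': array([-2.59551349e+00,  1.76816273e+00,  2.48789875e-03]), 'wrist_force': array([ 0.02365614,  0.48033328, -0.56682419]), 'ft_torque': array([ 0.04876371, -0.0318769 ,  0.00546457]), 'width': 0.08552994493799028}
{'fx': 442.27695558028006, 'fy': 442.27695558028006, 'cx': 284.64406663405305, 'cy': 210.49261301747586, 'k1': 0.04128065962289338, 'cam_to_world': array([[ 0.90203222, -0.23033326,  0.36508146,  0.16235804],
       [-0.43144826, -0.45404196,  0.77955006, -0.91799026],
       [-0.013794  , -0.86069303, -0.50893736,  0.62417756],
       [ 0.        ,  0.        ,  0.        ,  1.        ]])}
{'fx': 430.5679291950342, 'fy': 430.5679291950342, 'cx': 279.508409867639, 'cy': 212.53316303410014, 'k1': -0.08932080794693331, 'cam_to_world': array([[ 5.92282270e-04, -9.93651858e-01,  1.12497266e-01,
         4.22508304e-01],
       [-9.99860370e-01,  1.29026517e-03,  1.66606177e-02,
        -1.12922582e-01],
       [-1.67000051e-02, -1.12491426e-01, -9.93512350e-01,
         1.11092259e+00],
       [ 0.00000000e+00,  0.00000000e+00,  0.00000000e+00,
         1.00000000e+00]])}
```

View pics/side0.png

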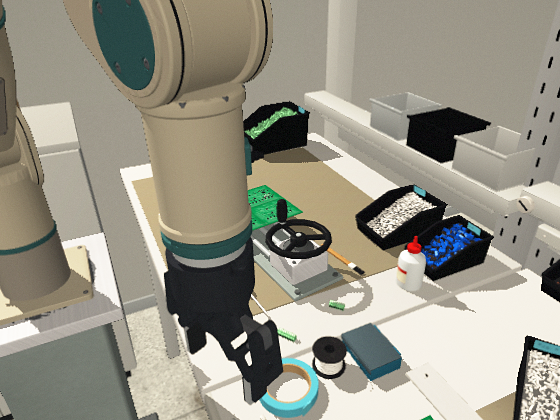

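View pics/top0.png

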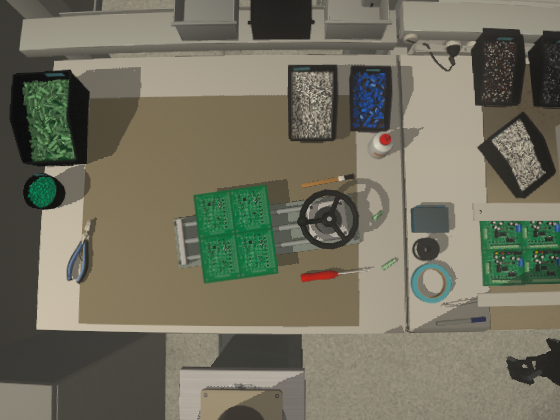

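The top view shows the wheel centred near (328,219), with the bench things around it. In the side view the handle stands near (282,211). I'll zoom in for exact pixels.

```bash
python3 - <<'E'
import cv2,numpy as np
t=cv2.imread("pics/top0.png")[165:285,270:410]; s=cv2.imread("pics/side0.png")[190:310,235:375]
o=np.hstack([cv2.resize(a,None,fx=5,fy=5,interpolation=cv2.INTER_NEAREST) for a in(t,)])
cv2.imwrite("pics/zt.png",o); cv2.imwrite("pics/zs.png",cv2.resize(s,None,fx=5,fy=5,interpolation=0))
E
```

```text
(no output)
```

View pics/zt.png

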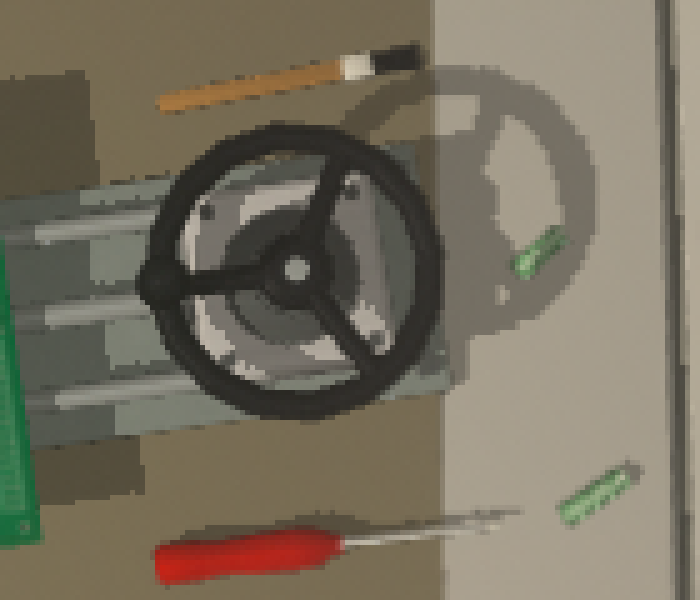

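View pics/zs.png

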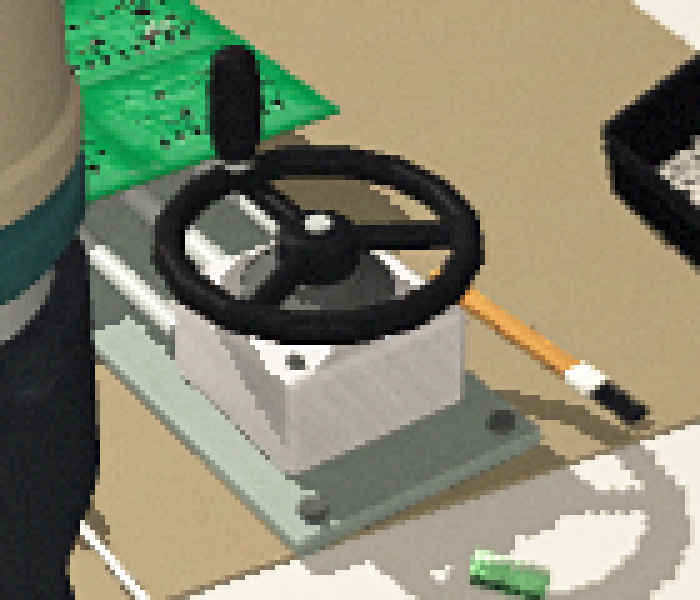

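The zooms show the handle on the +y (left) side of the wheel: top view about (302,221), side view barrel from (282,199) to (282,221). The bright hub pin is at top about (329,218.5) and side (299,234). Next I'll measure these by casting rays.

```bash
cat > h.py <<'E'
import cv2,numpy as np
from workcell import manip
def ray(c,u,v):
    K=np.array([[c["fx"],0,c["cx"]],[0,c["fy"],c["cy"]],[0,0,1.]])
    p=cv2.undistortPoints(np.array([[[u,v]]],float),K,np.array([c["k1"],0,0,0.]))[0,0]
    T=c["cam_to_world"]; d=T[:3,:3]@[p[0],p[1],1]; return T[:3,3],d
def onz(c,u,v,z):
    o,d=ray(c,u,v); return o+d*(z-o[2])/d[2]
def tri(c1,p1,c2,p2):
    o,d=ray(c1,*p1);q,e=ray(c2,*p2)
    s=np.linalg.lstsq(np.c_[d,-e],q-o,rcond=None)[0]
    a=o+s[0]*d;b=q+s[1]*e; return (a+b)/2,np.linalg.norm(a-b)
def proj(c,P):
    T=np.linalg.inv(c["cam_to_world"]);p=T[:3,:3]@P+T[:3,3];x,y=p[:2]/p[2];f=1+c["k1"]*(x*x+y*y)
    return c["fx"]*x*f+c["cx"],c["fy"]*y*f+c["cy"]
E
python3 - <<'E'
from h import *
t=manip.capture("top");s=manip.capture("side")
for nm,c,lo,hi in(("top",t,(295,186),(362,252)),("side",s,(262,190),(334,262))):
    im=c["color"].astype(int).max(2)<50
    m=np.zeros(im.shape,np.uint8);m[lo[1]:hi[1],lo[0]:hi[0]]=im[lo[1]:hi[1],lo[0]:hi[0]]
    n,l,st,_=cv2.connectedComponentsWithStats(m);k=1+st[1:,4].argmax();m=(l==k).astype(np.uint8);print(nm,st[k])
    pts=np.argwhere(m)[:,::-1]
    # outer points via rays on z=.09
    P=np.array([onz(c,u,v,.09)[:2] for u,v in pts])
    cen=(P.max(0)+P.min(0))/2
    for it in range(8):
        d=P-cen;r=np.hypot(*d.T);a=np.arctan2(d[:,1],d[:,0])
        ok=(r>.052)&(r<.078);A=np.c_[2*P[ok],np.ones(ok.sum())]
        # equal-angle weights
        bins=((a[ok]+np.pi)/(2*np.pi)*24).astype(int)%24;w=1/np.sqrt(np.bincount(bins,minlength=24)[bins])
        x=np.linalg.lstsq(A*w[:,None],(P[ok]**2).sum(1)*w,rcond=None)[0];cen=x[:2]
    print("ring",cen,np.sqrt(x[2]+cen@cen))
g=lambda z,u0,v0:(u0+(z[0]-2)/5,v0+(z[1]-2)/5)
print("cap tri",tri(t,g((297,269),270,165),s,g((319,223),235,190)))
print("handle top z.154 side",onz(s,*g((235,52),235,190),.154),"mid",onz(s,*g((235,103),235,190),.126),"base .1",onz(s,*g((238,165),235,190),.1))
print("handle mid top view",onz(t,*g((160,285),270,165),.13),"tri",tri(t,g((160,285),270,165),s,g((235,105),235,190)))
for n in("red",):
    pass
for nm,z in dict(brushtip=(420,55),brushend=(160,104),drvend=(160,565),drvtip=(515,512),blk1=(520,268),blk2=(560,240),hous=(100,400),rod1=(40,235),rod2=(150,220)).items(): print(nm,onz(t,*g(z,270,165),.01).round(3))
E
```

```text
top [ 297  190   61   59 1089]
ring [ 0.52340253 -0.21334879] 0.06449440170167264
side [ 266  199   66   60 1436]
ring [ 0.52114967 -0.1854637 ] 0.06288962130781942
cap tri (array([ 0.52366069, -0.2132061 ,  0.09646784]), np.float64(0.0008724016988967476))
handle top z.154 side [ 0.51308483 -0.15433456  0.154     ] mid [ 0.51425243 -0.15071882  0.126     ] base .1 [ 0.51067137 -0.16040068  0.1       ]
handle mid top view [ 0.51265256 -0.14700029  0.13      ] tri (array([ 0.51436777, -0.14766156,  0.12314546]), np.float64(0.002318579301976549))
brushtip [ 0.644 -0.287  0.01 ]
brushend [ 0.618 -0.152  0.01 ]
drvend [ 0.381 -0.151  0.01 ]
drvtip [ 0.408 -0.331  0.01 ]
blk1 [ 0.532 -0.336  0.01 ]
blk2 [ 0.547 -0.358  0.01 ]
hous [ 0.465 -0.12   0.01 ]
rod1 [ 0.55 -0.09  0.01]
rod2 [ 0.557 -0.146  0.01 ]
```

Hub at (0.524,-0.213): the top-view ring (radius 64.5 mm) and the triangulated pin agree. The side ring fit is skewed because the barrel is in its mask, so I'm dropping it. Handle at about (0.514,-0.149), which is 65 mm from the hub as specified, at bearing about 98°. Next: shut the fingers, square the tool to the world, and move above a point 35 mm behind the handle.

```bash
cat >> h.py <<'E'
from scipy.spatial.transform import Rotation as R
HUB=np.array([.5236,-.2132])
def state():
    o=manip.get_obs(); return o
def shift(target):
    o=manip.get_obs(); M=R.from_rotvec(o["eef_rot"]).as_matrix()
    return M.T@(np.array(target)-o["ee_pos"]),M
E
python3 - <<'E'
from h import *
p=np.r_[HUB+.065*np.array([np.cos(2.26),np.sin(2.26)]),.231]
s,M=shift(p);print(p,s.round(4),M.round(3))
E
```

```text
[ 0.48226502 -0.16303608  0.231     ] [-3.214e-01 -3.891e-01  1.000e-04] [[ 0.366 -0.931 -0.   ]
 [-0.931 -0.366  0.001]
 [-0.001 -0.    -1.   ]]
```

>>> servo_tool(targets=[[0,-0.02,-0.024,0,0],[0,-0.045,-0.055,0,0.04],[0,-0.072,-0.087,0,0.08],[0,-0.099,-0.12,0,0.12],[0,-0.126,-0.152,0,0.16],[0,-0.153,-0.185,0,0.2],[0,-0.18,-0.218,0,0.24],[0,-0.207,-0.25,0,0.28],[0,-0.234,-0.283,0,0.32],[0,-0.261,-0.316,0,0.373],[0,-0.288,-0.349,0,0.373],[0,-0.305,-0.37,0,0.373]], newtons=20)

```text
clock: 1.2
ee_pos: [0.4718, -0.1817, 0.2312]
eef_rot: [-2.225, 2.216, 0.002]
wrist_force: [1.5, 0.0, 0.0]
width: 0.0003
```

```bash
python3 - <<'E'
from h import *
s,M=shift([.482,-.163,.231]);o=state();print(s.round(4),M.round(3),o["clock"],o["joints"].round(2),o["width"],o["wrist_force"])
E
```

```text
[-0.0187 -0.0102  0.0002] [[ 0.004 -1.     0.   ]
 [-1.    -0.004  0.002]
 [-0.002 -0.    -1.   ]] 1.2 [ 0.23  0.43  0.11  1.92 -0.07  0.8  -1.18] 0.00025421598537655993 [1.54596452 0.01440581 0.02837743]
```

>>> servo_tool(targets=[[0,-0.01,-0.005,0,0],[0,-0.0187,-0.0102,0,0],[0,-0.0187,-0.0102,0.01,0],[0,-0.0187,-0.0102,0.03,0],[0,-0.0187,-0.0102,0.05,0],[0,-0.0187,-0.0102,0.07,0],[0,-0.0187,-0.0102,0.085,0],[0,-0.0187,-0.0102,0.1,0],[0,-0.0187,-0.0102,0.109,0],[0,-0.0187,-0.0102,0.109,0],[0,-0.0187,-0.0102,0.109,0]])

```text
clock: 2.12
ee_pos: [0.4817, -0.1634, 0.1221]
eef_rot: [-2.224, 2.217, 0.003]
wrist_force: [0.0, 0.8, 0.9]
width: 0.0
```

```bash
python3 - <<'E'
from h import *
c=manip.capture("side");cv2.imwrite("pics/s1.png",cv2.resize(c["color"][150:300,200:400,::-1],None,fx=4,fy=4))
c=manip.capture("top");cv2.imwrite("pics/t1.png",cv2.resize(c["color"][150:300,230:430,::-1],None,fx=4,fy=4));print(state()["joints"],state()["wrist_force"])
E
```

```text
[ 0.21707343  0.5931097   0.08165602  2.01130085 -0.09241235  0.53951816
 -1.20309276] [ 0.24352699 -0.06673936 -0.20176957]
```

View pics/s1.png

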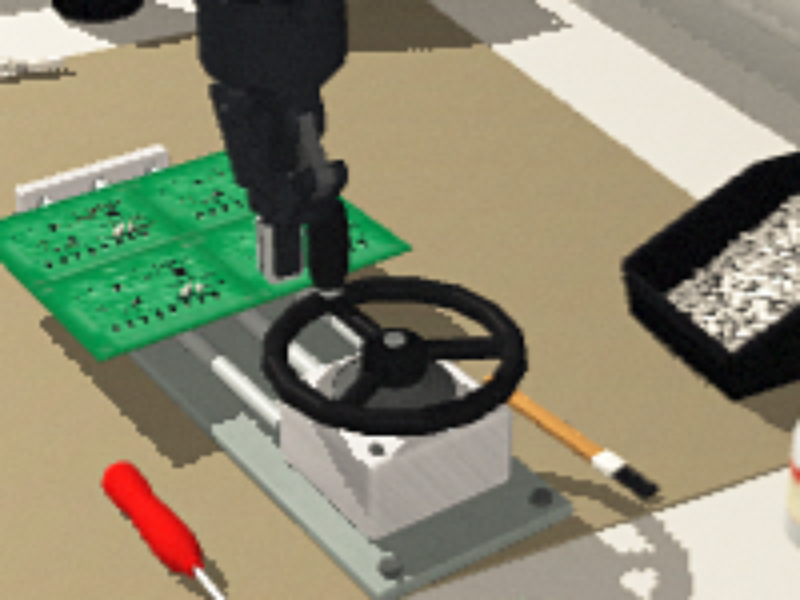

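View pics/t1.png

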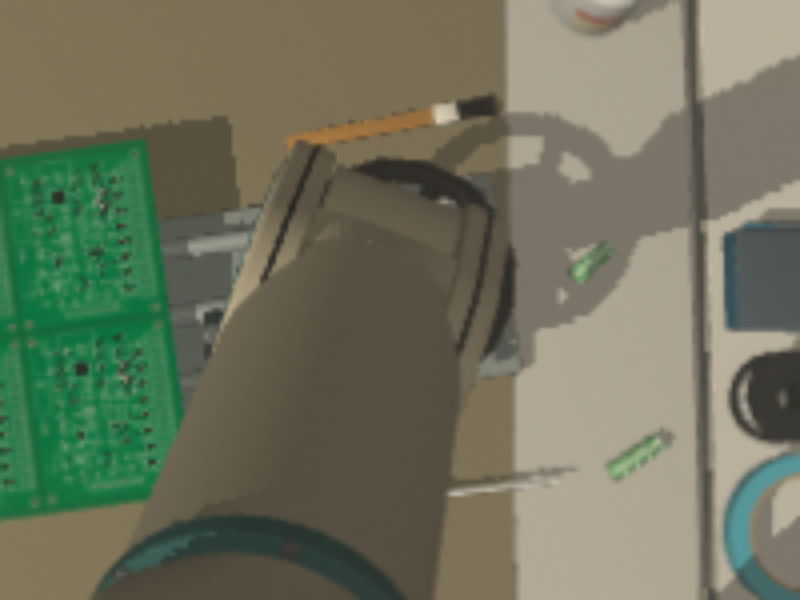

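The side view shows the shut fingertips left of and behind the handle: tip at about (280,280), barrel foot at (330,290), clear of the rim. The top view is blocked by the arm. I'll raise 8 mm to keep the knuckles off the handle, then creep in along the circle until contact.

```bash
cat >> h.py <<'E'
def ang():
    p=manip.get_obs()["ee_pos"][:2]-HUB; return np.degrees(np.arctan2(p[1],p[0])),np.hypot(*p)
def arc(a0,step,n=12,z=.13,r=.065):
    o=manip.get_obs(); M=R.from_rotvec(o["eef_rot"]).as_matrix();rows=[]
    for i in range(1,n+1):
        a=np.radians(a0-step*i); t=np.r_[HUB+r*np.array([np.cos(a),np.sin(a)]),z]
        rows.append([0]+[round(float(x),4) for x in M.T@(t-o["ee_pos"])]+[0])
    print("ang",ang(),"F",o["wrist_force"].round(1),"t",o["clock"]);print(rows,"end",a0-step*n)
E
python3 -c "
from h import *
arc(129.5,1.5)"
```

```text
ang (np.float64(129.48125171135342), np.float64(0.06461029429626801)) F [ 0.2 -0.1 -0.2] t 2.2167
[[0, -0.0014, -0.0011, -0.007, 0], [0, -0.0024, -0.0024, -0.007, 0], [0, -0.0034, -0.0038, -0.007, 0], [0, -0.0043, -0.0052, -0.007, 0], [0, -0.0052, -0.0067, -0.007, 0], [0, -0.0061, -0.0081, -0.007, 0], [0, -0.007, -0.0096, -0.007, 0], [0, -0.0078, -0.0111, -0.007, 0], [0, -0.0085, -0.0126, -0.007, 0], [0, -0.0092, -0.0142, -0.007, 0], [0, -0.0099, -0.0157, -0.007, 0], [0, -0.0106, -0.0173, -0.007, 0]] end 111.5
```

>>> servo_tool(targets=[[0,-0.001,-0.001,-0.007,0],[0,-0.0024,-0.0024,-0.007,0],[0,-0.0034,-0.0038,-0.007,0],[0,-0.0043,-0.0052,-0.007,0],[0,-0.0052,-0.0067,-0.007,0],[0,-0.0061,-0.0081,-0.007,0]])

```text
clock: 2.72
ee_pos: [0.4908, -0.157, 0.13]
eef_rot: [-2.224, 2.216, -0.0]
wrist_force: [-0.3, -0.1, -0.3]
width: -0.0002
```

```bash
python3 -c "
from h import *
arc(120.5,1.0,6)"
```

```text
ang (np.float64(120.28698283849943), np.float64(0.06512163218713339)) F [-0.3 -0.1 -0.3] t 2.7167
[[0, -0.0003, -0.0008, 0.0, 0], [0, -0.0009, -0.0018, 0.0, 0], [0, -0.0014, -0.0028, 0.0, 0], [0, -0.0019, -0.0038, 0.0, 0], [0, -0.0024, -0.0049, 0.0, 0], [0, -0.0029, -0.0059, 0.0, 0]] end 114.5
```

>>> servo_tool(targets=[[0,-0.0003,-0.0008,0,0],[0,-0.0009,-0.0018,0,0]])

```text
clock: 2.88
ee_pos: [0.4926, -0.156, 0.1299]
eef_rot: [-2.224, 2.216, 0.0]
wrist_force: [-0.4, -0.5, -0.3]
width: -0.0005
```

>>> servo_tool(targets=[[0,-0.0005,-0.001,0,0],[0,-0.001,-0.002,0,0]])

```text
clock: 3.05
ee_pos: [0.4937, -0.1549, 0.1297]
eef_rot: [-2.225, 2.217, 0.003]
wrist_force: [-2.1, -0.0, 2.4]
width: 0.0001
```

>>> servo_tool(targets=[[0,-0.0005,-0.001,0,0],[0,-0.001,-0.002,0,0]])

```text
clock: 3.22
ee_pos: [0.4948, -0.154, 0.1296]
eef_rot: [2.225, -2.217, -0.005]
wrist_force: [-2.6, -0.4, 1.6]
width: -0.0001
```

```bash
python3 -c "
from h import *
c=manip.capture('side');cv2.imwrite('pics/s2.png',cv2.resize(c['color'][150:300,200:400,::-1],None,fx=4,fy=4))
a=ang()[0];arc(a,2)"
```

```text
ang (np.float64(115.49406007371265), np.float64(0.06579498755424763)) F [-2.8 -0.3  1.3] t 3.2667
[[0, -0.0002, -0.0024, -0.0004, 0], [0, -0.0011, -0.0045, -0.0004, 0], [0, -0.0019, -0.0066, -0.0004, 0], [0, -0.0026, -0.0088, -0.0004, 0], [0, -0.0032, -0.011, -0.0004, 0], [0, -0.0038, -0.0132, -0.0004, 0], [0, -0.0043, -0.0154, -0.0004, 0], [0, -0.0047, -0.0176, -0.0005, 0], [0, -0.005, -0.0199, -0.0005, 0], [0, -0.0052, -0.0221, -0.0005, 0], [0, -0.0054, -0.0244, -0.0005, 0], [0, -0.0055, -0.0266, -0.0005, 0]] end 91.49406007371265
```

View pics/s2.png

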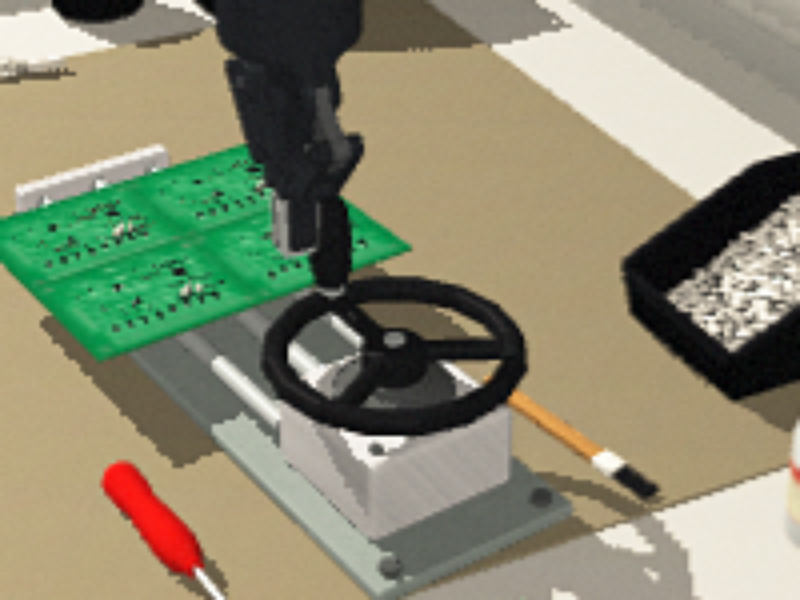

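Contact came at about TCP (0.493,-0.1555), bearing about 118°, with roughly 2.5 N, matching the expected friction. The side view shows the fingers against the barrel with nothing else touched. Now pushing around the circle at 3° per row.

>>> servo_tool(targets=[[0,-0.0004,-0.002,-0.0004,0],[0,-0.0011,-0.0045,-0.0004,0],[0,-0.0019,-0.0066,-0.0004,0],[0,-0.0026,-0.0088,-0.0004,0],[0,-0.0032,-0.011,-0.0004,0],[0,-0.0038,-0.0132,-0.0004,0],[0,-0.0043,-0.0154,-0.0004,0],[0,-0.0047,-0.0176,-0.0005,0],[0,-0.005,-0.0199,-0.0005,0],[0,-0.0052,-0.0221,-0.0005,0],[0,-0.0054,-0.0244,-0.0005,0],[0,-0.0055,-0.0266,-0.0005,0]])

```text
clock: 4.27
ee_pos: [0.522, -0.1482, 0.13]
eef_rot: [2.225, -2.217, -0.005]
wrist_force: [-3.7, -0.2, -0.9]
width: -0.0001
```

```bash
python3 -c "
from h import *
arc(91.5,3)"
```

```text
ang (np.float64(91.443957316656), np.float64(0.06498620817447232)) F [-3.7 -0.2 -0.9] t 4.2667
[[0, 0.0, -0.0033, -0.0, 0], [0, 0.0002, -0.0067, -0.0, 0], [0, 0.0006, -0.0101, -0.0001, 0], [0, 0.0011, -0.0135, -0.0001, 0], [0, 0.0018, -0.0168, -0.0001, 0], [0, 0.0027, -0.0201, -0.0001, 0], [0, 0.0038, -0.0233, -0.0001, 0], [0, 0.005, -0.0265, -0.0001, 0], [0, 0.0064, -0.0296, -0.0001, 0], [0, 0.008, -0.0326, -0.0001, 0], [0, 0.0097, -0.0356, -0.0001, 0], [0, 0.0115, -0.0384, -0.0001, 0]] end 55.5
```

>>> servo_tool(targets=[[0,0.0,-0.0033,0,0],[0,0.0002,-0.0067,0,0],[0,0.0006,-0.0101,0,0],[0,0.0011,-0.0135,0,0],[0,0.0018,-0.0168,0,0],[0,0.0027,-0.0201,0,0],[0,0.0038,-0.0233,0,0],[0,0.005,-0.0265,0,0],[0,0.0064,-0.0296,0,0],[0,0.008,-0.0326,0,0],[0,0.0097,-0.0356,0,0],[0,0.0115,-0.0384,0,0]])

```text
clock: 5.27
ee_pos: [0.5605, -0.16, 0.1299]
eef_rot: [2.225, -2.217, -0.005]
wrist_force: [-3.2, 0.3, 0.6]
width: 0.0001
```

```bash
python3 -c "
from h import *
c=manip.capture('side');cv2.imwrite('pics/s3.png',cv2.resize(c['color'][150:300,200:400,::-1],None,fx=4,fy=4))
arc(55.5,3)"
```

```text
ang (np.float64(54.4236406782787), np.float64(0.0646259822965411)) F [-1.3  0.9 -0.3] t 5.3167
[[0, 0.001, -0.002, -0.0, 0], [0, 0.0032, -0.0046, -0.0, 0], [0, 0.0054, -0.0071, -0.0, 0], [0, 0.0078, -0.0095, -0.0, 0], [0, 0.0104, -0.0118, -0.0, 0], [0, 0.013, -0.0139, -0.0, 0], [0, 0.0158, -0.0159, -0.0, 0], [0, 0.0187, -0.0178, -0.0, 0], [0, 0.0216, -0.0195, -0.0001, 0], [0, 0.0246, -0.021, -0.0001, 0], [0, 0.0278, -0.0224, -0.0001, 0], [0, 0.0309, -0.0236, -0.0001, 0]] end 19.5
```

View pics/s3.png

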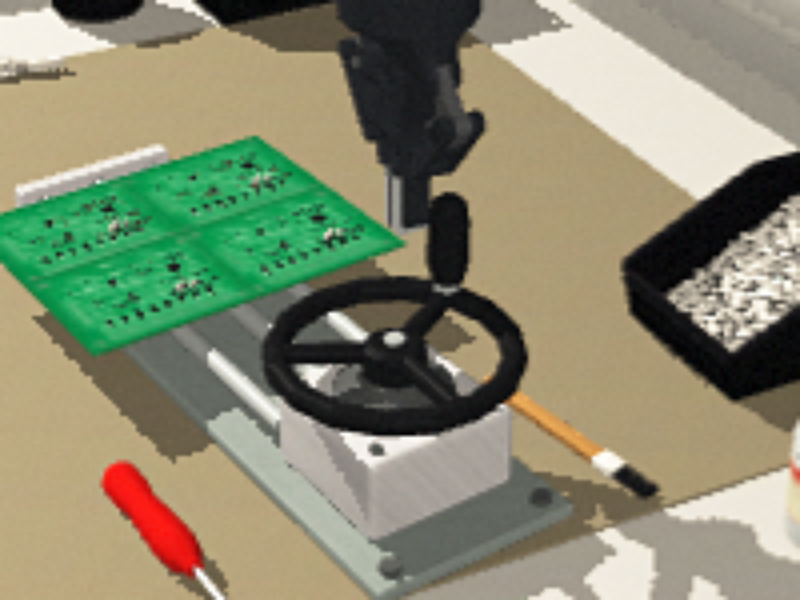

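The picture shows the handle, base at (445,290), going round in front of the fingertips as intended, and the panel starting to move off. Continuing.

>>> servo_tool(targets=[[0,0.001,-0.002,0,0],[0,0.0032,-0.0046,0,0],[0,0.0054,-0.0071,0,0],[0,0.0078,-0.0095,0,0],[0,0.0104,-0.0118,0,0],[0,0.013,-0.0139,0,0],[0,0.0158,-0.0159,0,0],[0,0.0187,-0.0178,0,0],[0,0.0216,-0.0195,0,0],[0,0.0246,-0.021,0,0],[0,0.0278,-0.0224,0,0],[0,0.0309,-0.0236,0,0]])

```text
clock: 6.32
ee_pos: [0.5853, -0.1917, 0.13]
eef_rot: [-2.225, 2.218, 0.002]
wrist_force: [0.0, 2.5, 0.1]
width: 0.0002
```

```bash
python3 -c "
from h import *
arc(19.5,3)"
```

```text
ang (np.float64(19.20468422999042), np.float64(0.06535367063288855)) F [0.  2.5 0.1] t 6.3167
[[0, 0.003, -0.0006, -0.0, 0], [0, 0.0063, -0.0015, -0.0, 0], [0, 0.0097, -0.0022, -0.0, 0], [0, 0.013, -0.0027, -0.0, 0], [0, 0.0164, -0.003, -0.0, 0], [0, 0.0198, -0.0032, -0.0, 0], [0, 0.0232, -0.0032, -0.0, 0], [0, 0.0266, -0.003, -0.0, 0], [0, 0.03, -0.0026, -0.0, 0], [0, 0.0333, -0.0021, -0.0, 0], [0, 0.0367, -0.0014, -0.0, 0], [0, 0.04, -0.0005, -0.0, 0]] end -16.5
```

>>> servo_tool(targets=[[0,0.003,-0.0006,0,0],[0,0.0063,-0.0015,0,0],[0,0.0097,-0.0022,0,0],[0,0.013,-0.0027,0,0],[0,0.0164,-0.003,0,0],[0,0.0198,-0.0032,0,0],[0,0.0232,-0.0032,0,0],[0,0.0266,-0.003,0,0],[0,0.03,-0.0026,0,0],[0,0.0333,-0.0021,0,0],[0,0.0367,-0.0014,0,0],[0,0.04,-0.0005,0,0]])

```text
clock: 7.32
ee_pos: [0.5862, -0.2322, 0.13]
eef_rot: [-2.225, 2.218, 0.001]
wrist_force: [1.0, 2.6, -1.2]
width: 0.0002
```

```bash
python3 -c "
from h import *
arc(-16.5,3)"
```

```text
ang (np.float64(-16.851539921683152), np.float64(0.06545773585721468)) F [ 1.   2.6 -1.2] t 7.3167
[[0, 0.0027, 0.0014, 0.0, 0], [0, 0.0059, 0.0026, 0.0, 0], [0, 0.009, 0.004, 0.0, 0], [0, 0.012, 0.0056, 0.0, 0], [0, 0.015, 0.0073, 0.0, 0], [0, 0.0178, 0.0091, -0.0, 0], [0, 0.0206, 0.0111, -0.0, 0], [0, 0.0232, 0.0133, -0.0, 0], [0, 0.0257, 0.0156, -0.0, 0], [0, 0.0281, 0.018, -0.0, 0], [0, 0.0304, 0.0205, -0.0, 0], [0, 0.0325, 0.0232, -0.0, 0]] end -52.5
```

>>> servo_tool(targets=[[0,0.0027,0.0014,0,0],[0,0.0059,0.0026,0,0],[0,0.009,0.004,0,0],[0,0.012,0.0056,0,0],[0,0.015,0.0073,0,0],[0,0.0178,0.0091,0,0],[0,0.0206,0.0111,0,0],[0,0.0232,0.0133,0,0],[0,0.0257,0.0156,0,0],[0,0.0281,0.018,0,0],[0,0.0304,0.0205,0,0],[0,0.0325,0.0232,0,0]])

```text
clock: 8.32
ee_pos: [0.5632, -0.2651, 0.1302]
eef_rot: [-2.224, 2.217, -0.0]
wrist_force: [1.9, 1.2, -0.3]
width: 0.0001
```

```bash
python3 -c "
from h import *
c=manip.capture('side');cv2.imwrite('pics/s4.png',cv2.resize(c['color'][150:300,200:400,::-1],None,fx=4,fy=4))
arc(-52.5,3)"
```

```text
ang (np.float64(-53.753558625573234), np.float64(0.06540821144261)) F [-0.6  0.1 -0. ] t 8.3667
[[0, 0.0008, 0.0019, 0.0001, 0], [0, 0.0027, 0.0047, 0.0001, 0], [0, 0.0044, 0.0077, 0.0001, 0], [0, 0.0059, 0.0107, 0.0002, 0], [0, 0.0073, 0.0138, 0.0002, 0], [0, 0.0085, 0.017, 0.0002, 0], [0, 0.0095, 0.0202, 0.0002, 0], [0, 0.0104, 0.0235, 0.0002, 0], [0, 0.0111, 0.0269, 0.0002, 0], [0, 0.0116, 0.0302, 0.0002, 0], [0, 0.012, 0.0336, 0.0002, 0], [0, 0.0121, 0.037, 0.0002, 0]] end -88.5
```

View pics/s4.png

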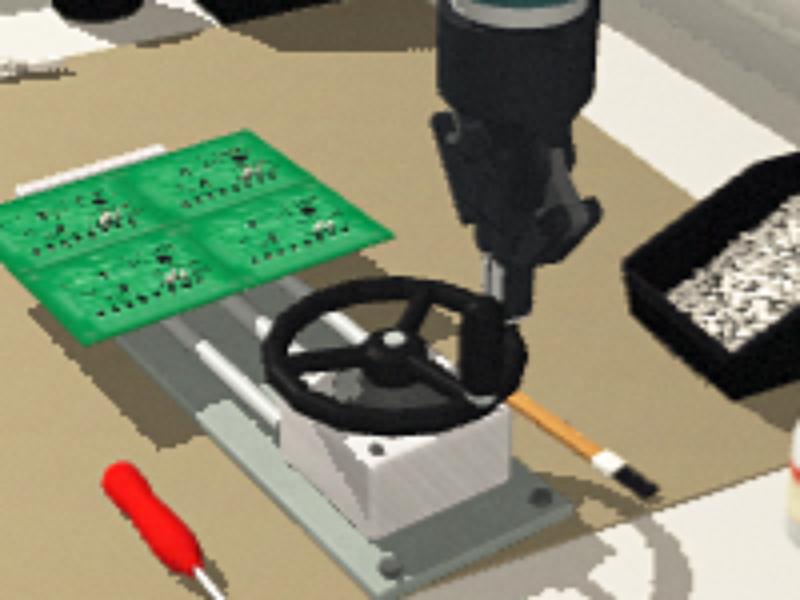

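The handle, base at (485,395), is about half way round and still ahead of the fingers; brush and driver untouched. Continuing.

>>> servo_tool(targets=[[0,0.0008,0.0019,0,0],[0,0.0027,0.0047,0,0],[0,0.0044,0.0077,0,0],[0,0.0059,0.0107,0,0],[0,0.0073,0.0138,0,0],[0,0.0085,0.017,0,0],[0,0.0095,0.0202,0,0],[0,0.0104,0.0235,0,0],[0,0.0111,0.0269,0,0],[0,0.0116,0.0302,0,0],[0,0.012,0.0336,0,0],[0,0.0121,0.037,0,0]])

```text
clock: 9.37
ee_pos: [0.5251, -0.2782, 0.1302]
eef_rot: [2.224, -2.219, 0.0]
wrist_force: [2.9, 0.4, -0.4]
width: 0.0002
```

```bash
python3 -c "
from h import *
arc(-88.5,3)"
```

```text
ang (np.float64(-88.70780376118654), np.float64(0.06500298702887626)) F [ 2.9  0.4 -0.4] t 9.3667
[[0, -0.0, 0.0032, 0.0002, 0], [0, -0.0002, 0.0066, 0.0002, 0], [0, -0.0006, 0.0099, 0.0002, 0], [0, -0.0011, 0.0133, 0.0002, 0], [0, -0.0018, 0.0166, 0.0002, 0], [0, -0.0027, 0.0199, 0.0002, 0], [0, -0.0038, 0.0232, 0.0002, 0], [0, -0.005, 0.0263, 0.0002, 0], [0, -0.0064, 0.0294, 0.0002, 0], [0, -0.0079, 0.0325, 0.0002, 0], [0, -0.0096, 0.0354, 0.0002, 0], [0, -0.0115, 0.0383, 0.0002, 0]] end -124.5
```

>>> servo_tool(targets=[[0,0,0.0032,0.0002,0],[0,-0.0002,0.0066,0.0002,0],[0,-0.0006,0.0099,0.0002,0],[0,-0.0011,0.0133,0.0002,0],[0,-0.0018,0.0166,0.0002,0],[0,-0.0027,0.0199,0.0002,0],[0,-0.0038,0.0232,0.0002,0],[0,-0.005,0.0263,0.0002,0],[0,-0.0064,0.0294,0.0002,0],[0,-0.0079,0.0325,0.0002,0],[0,-0.0096,0.0354,0.0002,0],[0,-0.0115,0.0383,0.0002,0]])

```text
clock: 10.37
ee_pos: [0.4867, -0.2666, 0.13]
eef_rot: [-2.224, 2.219, -0.001]
wrist_force: [2.6, -0.5, -0.0]
width: 0.0001
```

```bash
python3 -c "
from h import *
arc(-124.5,3)"
```

```text
ang (np.float64(-124.63979308635759), np.float64(0.06495835646100308)) F [ 2.6 -0.5 -0. ] t 10.3667
[[0, -0.0019, 0.0026, 0.0, 0], [0, -0.004, 0.0053, 0.0, 0], [0, -0.0063, 0.0078, 0.0, 0], [0, -0.0087, 0.0102, 0.0, 0], [0, -0.0113, 0.0125, 0.0, 0], [0, -0.0139, 0.0146, 0.0, 0], [0, -0.0167, 0.0166, 0.0, 0], [0, -0.0195, 0.0185, 0.0, 0], [0, -0.0225, 0.0202, 0.0, 0], [0, -0.0255, 0.0217, 0.0, 0], [0, -0.0286, 0.0231, 0.0, 0], [0, -0.0318, 0.0243, 0.0, 0]] end -160.5
```

>>> servo_tool(targets=[[0,-0.0019,0.0026,0,0],[0,-0.004,0.0053,0,0],[0,-0.0063,0.0078,0,0],[0,-0.0087,0.0102,0,0],[0,-0.0113,0.0125,0,0],[0,-0.0139,0.0146,0,0],[0,-0.0167,0.0166,0,0],[0,-0.0195,0.0185,0,0],[0,-0.0225,0.0202,0,0],[0,-0.0255,0.0217,0,0],[0,-0.0286,0.0231,0,0],[0,-0.0318,0.0243,0,0]])

```text
clock: 11.37
ee_pos: [0.4618, -0.2345, 0.1299]
eef_rot: [2.223, -2.219, -0.0]
wrist_force: [0.5, -2.8, -1.4]
width: 0.0002
```

```bash
python3 -c "
from h import *
c=manip.capture('side');cv2.imwrite('pics/s5.png',cv2.resize(c['color'][150:300,200:400,::-1],None,fx=4,fy=4))
arc(-160.5,3)"
```

```text
ang (np.float64(-161.7698608447359), np.float64(0.06530195289190802)) F [-0.2 -0.5 -0.5] t 11.4167
[[0, -0.002, 0.0003, -0.0002, 0], [0, -0.0053, 0.0012, -0.0002, 0], [0, -0.0086, 0.0019, -0.0002, 0], [0, -0.012, 0.0024, -0.0002, 0], [0, -0.0153, 0.0027, -0.0002, 0], [0, -0.0187, 0.0029, -0.0002, 0], [0, -0.0221, 0.0029, -0.0001, 0], [0, -0.0255, 0.0027, -0.0001, 0], [0, -0.0289, 0.0023, -0.0001, 0], [0, -0.0323, 0.0018, -0.0001, 0], [0, -0.0356, 0.0011, -0.0001, 0], [0, -0.0389, 0.0002, -0.0001, 0]] end -196.5
```

View pics/s5.png

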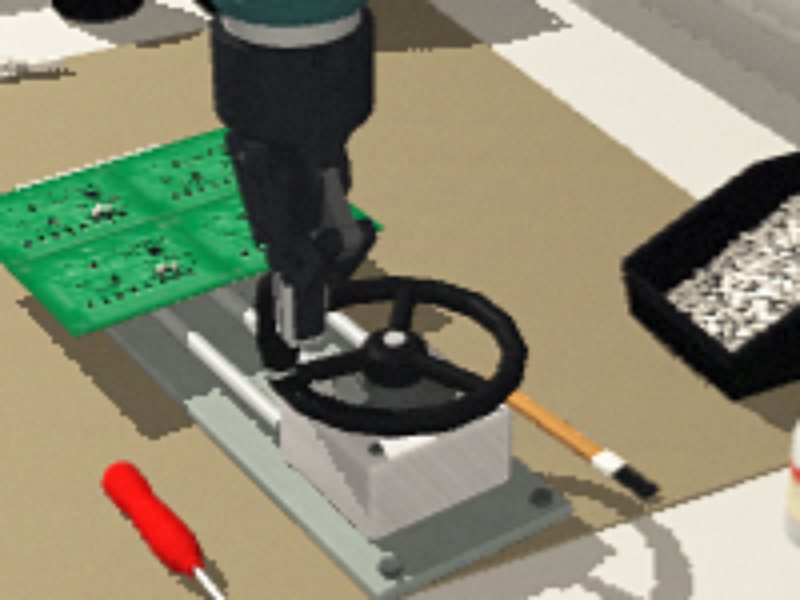

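The handle is on the robot's side at about (275,340), with the fingers still behind it and nothing else touched.

>>> servo_tool(targets=[[0,-0.002,0.0003,0,0],[0,-0.0053,0.0012,0,0],[0,-0.0086,0.0019,0,0],[0,-0.012,0.0024,0,0],[0,-0.0153,0.0027,0,0],[0,-0.0187,0.0029,0,0],[0,-0.0221,0.0029,0,0],[0,-0.0255,0.0027,0,0],[0,-0.0289,0.0023,0,0],[0,-0.0323,0.0018,0,0],[0,-0.0356,0.0011,0,0],[0,-0.0389,0.0002,0,0]])

```text
clock: 12.42
ee_pos: [0.4608, -0.1941, 0.1297]
eef_rot: [2.224, -2.218, -0.004]
wrist_force: [-2.5, -1.8, -0.3]
width: -0.0001
```

```bash
python3 -c "
from h import *
arc(163.5,2.5)"
```

```text
ang (np.float64(163.09066385740863), np.float64(0.06564921581357458)) F [-2.5 -1.8 -0.3] t 12.4167
[[0, -0.0021, -0.0014, -0.0003, 0], [0, -0.0047, -0.0023, -0.0003, 0], [0, -0.0073, -0.0035, -0.0002, 0], [0, -0.0099, -0.0047, -0.0002, 0], [0, -0.0124, -0.006, -0.0002, 0], [0, -0.0148, -0.0074, -0.0002, 0], [0, -0.0172, -0.009, -0.0002, 0], [0, -0.0195, -0.0106, -0.0002, 0], [0, -0.0218, -0.0124, -0.0002, 0], [0, -0.0239, -0.0142, -0.0002, 0], [0, -0.026, -0.0161, -0.0002, 0], [0, -0.028, -0.0181, -0.0003, 0]] end 133.5
```

>>> servo_tool(targets=[[0,-0.0021,-0.0012,0,0],[0,-0.0047,-0.0023,0,0],[0,-0.0073,-0.0035,0,0],[0,-0.0099,-0.0047,0,0],[0,-0.0124,-0.006,0,0],[0,-0.0148,-0.0074,0,0],[0,-0.0172,-0.009,0,0],[0,-0.0195,-0.0106,0,0],[0,-0.0218,-0.0124,0,0],[0,-0.0239,-0.0142,0,0],[0,-0.026,-0.0161,0,0],[0,-0.028,-0.0181,0,0]])

```text
clock: 13.42
ee_pos: [0.4788, -0.1657, 0.1297]
eef_rot: [2.224, -2.218, -0.005]
wrist_force: [-2.7, -1.7, 1.1]
width: 0.0001
```

```bash
python3 -c "
from h import *
arc(133.5,1.5,10)"
```

```text
ang (np.float64(133.31981355061524), np.float64(0.06533826589168223)) F [-2.7 -1.7  1.1] t 13.4167
[[0, -0.0008, -0.0013, -0.0003, 0], [0, -0.0019, -0.0026, -0.0003, 0], [0, -0.003, -0.0039, -0.0003, 0], [0, -0.004, -0.0053, -0.0003, 0], [0, -0.005, -0.0066, -0.0003, 0], [0, -0.006, -0.008, -0.0003, 0], [0, -0.007, -0.0094, -0.0003, 0], [0, -0.0079, -0.0109, -0.0003, 0], [0, -0.0087, -0.0124, -0.0003, 0], [0, -0.0095, -0.0138, -0.0003, 0]] end 118.5
```

>>> servo_tool(targets=[[0,-0.0008,-0.0013,0,0],[0,-0.0019,-0.0026,0,0],[0,-0.003,-0.0039,0,0],[0,-0.004,-0.0053,0,0],[0,-0.005,-0.0066,0,0],[0,-0.006,-0.008,0,0],[0,-0.007,-0.0094,0,0],[0,-0.0079,-0.0109,0,0],[0,-0.0087,-0.0124,0,0],[0,-0.0095,-0.0138,0,0],[0,-0.0095,-0.0138,0,0]])

```text
clock: 14.33
ee_pos: [0.493, -0.1558, 0.1296]
eef_rot: [2.225, -2.218, -0.004]
wrist_force: [-1.8, -0.6, -0.3]
width: -0.0002
```

```bash
python3 -c "
from h import *
c=manip.capture('side');cv2.imwrite('pics/s6r.png',c['color'][:,:,::-1]);cv2.imwrite('pics/s6.png',cv2.resize(c['color'][150:300,200:400,::-1],None,fx=4,fy=4))
print(state()['ee_pos'])"
```

```text
[ 0.49305579 -0.15585052  0.12969653]
```

View pics/s6.png

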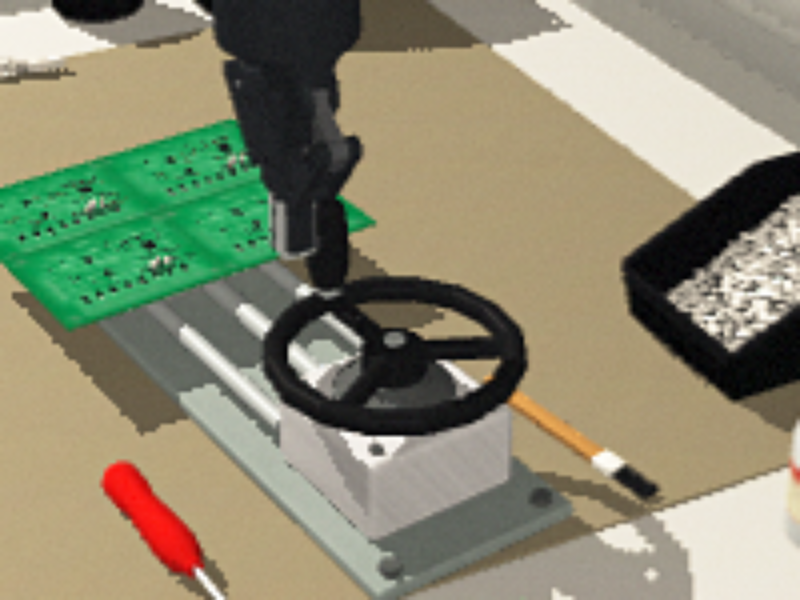

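The picture matches the start: handle foot at (327,288), and the panel has moved on. Backing off, rising and clearing the view.

>>> servo_tool(targets=[[0,0,0.004,0,0],[0,-0.002,0.01,0,0],[0,-0.003,0.015,0,0],[0,-0.003,0.015,-0.02,0],[0,-0.003,0.015,-0.045,0],[0,-0.003,0.015,-0.07,0],[0,-0.003,0.015,-0.1,0],[0,0.01,0.02,-0.11,0],[0,0.04,0.035,-0.11,0],[0,0.07,0.05,-0.11,0],[0,0.1,0.065,-0.11,0],[0,0.13,0.08,-0.11,0]])

```text
clock: 15.38
ee_pos: [0.4127, -0.2872, 0.2399]
eef_rot: [-2.225, 2.217, 0.002]
wrist_force: [0.2, -0.5, -0.3]
width: 0.0002
```

>>> servo_tool(targets=[[0,0.03,0.015,0,0],[0,0.06,0.03,0,0],[0,0.09,0.045,0,0],[0,0.12,0.06,0,0],[0,0.15,0.075,0,0],[0,0.18,0.09,0,0],[0,0.21,0.105,0,0],[0,0.24,0.12,0,0],[0,0.27,0.13,0,0],[0,0.29,0.14,0,0],[0,0.3,0.145,0,0],[0,0.3,0.145,0,0]])

```text
clock: 16.38
ee_pos: [0.2662, -0.5897, 0.2393]
eef_rot: [2.22, -2.221, -0.003]
wrist_force: [-1.1, -0.4, -0.2]
width: -0.0001
```

```bash
python3 - <<'E'
from h import *
c=manip.capture("top");im=c["color"][:,:,::-1].copy();cv2.imwrite("pics/top1.png",im)
a=cv2.imread("pics/top0.png");f=lambda x:cv2.resize(x[165:285,170:410],None,fx=2.5*1.3,fy=2.5,interpolation=0)
cv2.imwrite("pics/cmp.png",np.vstack([cv2.resize(x[175:290,170:410],None,fx=2.5,fy=2.5,interpolation=0) for x in(a,im)]))
def panel(x):
    h=cv2.cvtColor(x,cv2.COLOR_BGR2HSV);m=cv2.inRange(h,(60,120,40),(90,255,255));m[:, :170]=0;m[:,300:]=0
    k=max(cv2.findContours(cv2.morphologyEx(m,cv2.MORPH_CLOSE,np.ones((7,7))),0,2)[0],key=cv2.contourArea)
    return cv2.minAreaRect(k)
p=[panel(x) for x in(a,im)];P=[onz(c,*q[0],.056) for q in p];print(p);d=(P[1]-P[0])[:2];print("carriage",d,np.hypot(*d),np.degrees(np.arctan2(d[1],d[0])))
# phase correlation of the panel
def hub(x):
    m=np.zeros(x.shape[:2],np.uint8);s=(x.max(2)<50);m[190:252,295:362]=s[190:252,295:362]
    n,l,st,ce=cv2.connectedComponentsWithStats(m);return st[1+st[1:,4].argmax()]
print(hub(a),hub(im))
print("diff px in wheel",(cv2.absdiff(a,im).max(2)[186:255,293:362]>40).sum())
E
```

```text
[((234.9628448486328, 233.6205291748047), (89.17996978759766, 74.39791107177734), 82.11685943603516), ((219.15065002441406, 235.6405029296875), (89.15032958984375, 74.57875061035156), 82.47618103027344)]
carriage [-0.00500269  0.03903246] 0.03935174218097511 97.30363439364004
[ 297  190   61   59 1093] [ 298  190   60   58 1060]
diff px in wheel 4
```

View pics/cmp.png

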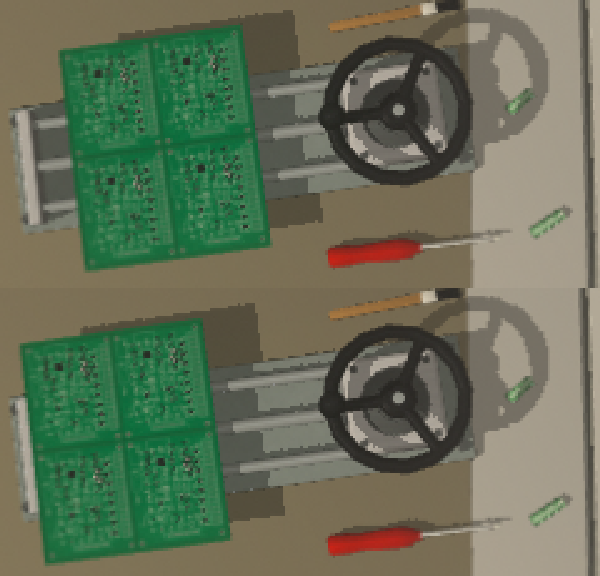

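```bash
python3 - <<'E'
from h import *
a=cv2.imread("pics/top0.png");c=manip.capture("top");b=c["color"][:,:,::-1].copy()
g=lambda x:cv2.cvtColor(x,cv2.COLOR_BGR2GRAY).astype(np.float32)
A,B=g(a),g(b)
# panel shift by ECC translation (affine)
W=np.float32([[1,0,-15.8],[0,1,2]]);t=A[188:282,198:274]
W0=np.float32([[1,0,198-15.8],[0,1,188+2]])
cc,W1=cv2.findTransformECC(t,B,W0,cv2.MOTION_EUCLIDEAN,(3,200,1e-7));print(cc,W1)
for p in((40,45),(20,20),(60,70)):
    q=W1@np.array([p[0],p[1],1]);P=onz(c,198+p[0],188+p[1],.056);Q=onz(c,*q,.056);d=(Q-P)[:2];print(d,np.hypot(*d))
# wheel rotation: ECC around wheel
t=A[186:254,293:362];cc,W2=cv2.findTransformECC(t,B,np.float32([[1,0,293],[0,1,186]]),cv2.MOTION_EUCLIDEAN,(3,200,1e-7));print("wheel",cc,W2,np.degrees(np.arctan2(W2[1,0],W2[0,0])))
pol=[cv2.warpPolar(x,(40,720),(328.9,218.6),40,cv2.INTER_CUBIC)[:,15:26].copy() for x in(A,B)]
s=np.arange(-20,21);e=[np.abs(np.roll(pol[0],k,0)-pol[1]).mean() for k in s];print("rot deg",s[np.argmin(e)]/2,min(e),e[20])
cs=manip.capture("side");cv2.imwrite("pics/side1.png",cs["color"][:,:,::-1])
S0=cv2.imread("pics/side0.png");S1=cs["color"][:,:,::-1]
print("side handle",[ (lambda m:(np.argwhere(m).mean(0)[::-1]))(x[196:222,274:292].max(2)<60) for x in(S0,S1)])
cv2.imwrite("pics/cs.png",np.hstack([cv2.resize(np.ascontiguousarray(x[180:320,235:375]),None,fx=2.8,fy=2.8) for x in(S0,S1)]))
E
```

```text
0.9019024983541425 [[ 9.9999970e-01  7.5703918e-04  1.8261804e+02]
 [-7.5703918e-04  9.9999970e-01  1.9020724e+02]]
[-0.00538391  0.03786033] 0.03824122541447129
[-0.00541421  0.03830636] 0.03868708761380844
[-0.00532903  0.03748406] 0.03786097064144796
wheel 0.998865305011216 [[ 9.9999565e-01  2.9569424e-03  2.9290976e+02]
 [-2.9569424e-03  9.9999565e-01  1.8610207e+02]] -0.16942056
rot deg 0.0 1.1558847 1.1558847
side handle [array([ 7.90410959, 14.79452055]), array([ 6.52985075, 14.69402985])]
```

View pics/cs.png

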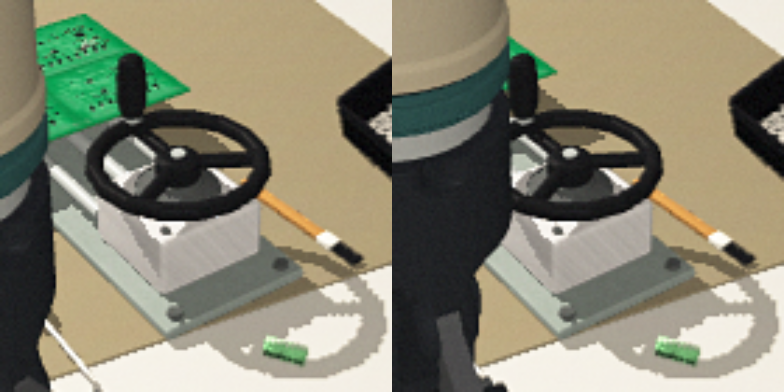

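The wheel and handle images before and after agree to about 0.2°, and the screw ties the carriage to the wheel. The panel contour reads 39.4 mm. The panel image alignment was poor (score 0.90) and read 38 to 39 mm; I trust the wheel comparison more. Nothing else has moved and the arm is clear, so I'm handing in.

```bash
python3 -c "
from workcell import manip
print(manip.get_obs()['dq'].round(3));print(manip.finish_job())"
```

```text
[-0.015 -0.005 -0.005  0.001  0.002 -0.     0.001]
the job is handed in; nothing more can be done
None
```

I pushed the handle one full turn clockwise with shut fingertips. I stopped at the same fingertip position where contact first began, then backed off, cleared the wheel and handed the job in after about 16.5 s. No verdict was reported.

- **Force:** the force readings during the push were about 2 to 4 N, well under the 25 N limit.
- **Wheel angle:** the before and after top views agree to about 0.2°, with the handle on the same spoke in the same place.
- **Bystanders:** none of those in view looks moved. In the cropped top-view comparison I checked the block, driver, brush and terminal by eye. The bottle was outside those final crops, but the arm never went near it.
- **Carriage travel:** the panel contour gave 39.4 mm, inside the allowed 38.7 to 41.3 mm. A second estimate, from aligning the panel images, disagreed: it matched poorly (score 0.90) and read 37.9 to 38.7 mm, mostly below the limit. I trusted the wheel comparison, since the screw ties the carriage to the wheel; an exact full turn means 40 mm.
- **Other check that disagreed:** the first side-view fit of the wheel ring was off because the barrel was in its mask, so I discarded it. In the final side view the arm partly hid the handle region, so the 1.4-pixel shift measured there means little.

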